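# Level the kettle stand and hold it down

## Task

The round black knob at one end of the kettle stand is its levelling foot. First press that sprung end straight down at the knob until it seats solidly on its stop; then turn the knob until the steel ball of the small level on the stand rests in the middle, between its two black marks. Keep pressing: finish while still holding the stand down on its stop with the ball at rest in the middle, so that I can tighten the lock nut, and leave the other things on the table where they are.

Things in the scene. Friction and masses are not known exactly. Their poses are not given: they have to be found in the camera images.
- knob_grip (a point): Where to grip the knob: on its axis, 30 mm above the grey top plate. Round black fluted upright cylinder, 40 mm across, from 14 to 44 mm above the plate, on a 16 mm stem; grip from above at any yaw. Nearest thing: the 15 mm high kettle base, edge 74 mm from the axis. Moves with the plate but does not turn with the knob; axes of the plate: z up, +y from hinge end to knob end.
- knob_top (a point): Middle of the knob's flat top. Clockwise (seen from above) raises this end of the stand, 5.6 mm per rad (steep thread); friction 0.15 N m, it stays where left; about 1.7 rad of turn either side of level. At the start it is screwed too low: pressed home, it needs 0.7 to 1.3 rad clockwise. When level and pressed home this point is 99 mm above the table.
- frame (a joint): How far the sprung frame, which carries the top plate, is off its stop, rad about the hinge, 280 mm from the knob: 0 = seated, 0.03 = fully up as at the start (8 mm at the knob). Pressing at the knob takes about 3 N to begin and 8 N to reach the stop, then it is solid; let go, it springs up. The foot sits between frame and plate, so the knob's height when seated varies and must be felt.
- ball (a joint): Place of the dark steel ball (18 mm) along its tube, m: 0 = middle, positive towards the knob end, range -0.026 to 0.026. It rolls to the low end: 0.6 m per rad of tilt, about 12 mm per rad of knob turn, and settles in 1.5 s. With the frame seated, positive = knob end too low; with the frame off its stop it misleads. The two black marks are 30 mm apart.
- level_mid (a point): Middle of the ball level: clear tube 24 mm thick, 80 mm long, along the plate's y between two black end blocks on a white strip on the plate's top, near its -x edge (78 mm from the middle line), 160 mm from the knob's axis towards the hinge. Axes of the plate.
- stand: The stand's steel base plate, 200 x 330 x 6 mm, fixed to the table. Origin under its middle, z up, +y towards the knob end; knob axis at x 0, y +130 mm, hinge at y -150 mm. Above it lies the grey top plate, 200 x 300 x 10 mm, its top 55 mm above the table when level and seated, bearing a black round kettle base, 140 mm across, 15 mm high.
- sugar_jar: Glass jar with grey lid, 54 mm in diameter, 80 mm high; origin under its middle. Leave alone.
- salt_mill: Small glass salt shaker with grey cap, 44 mm in diameter, 90 mm high; origin under its middle. Leave alone.
- matchbox: Matchbox, 61 x 49 x 14 mm; origin under its middle. Leave alone.
- cup: Small white cup standing upside down, 72 x 66 x 62 mm; origin under its middle. Leave alone.

How it is judged:
By the outcome, as a careful person would: the job done as asked, in the order asked, and still so for the second after the job is handed in, while the arm keeps its last pose, push and grip.
It also fails if it takes over 48 s, if anything falls off the work surface, if the arm or the gripper's body presses on something with over 40 N, if the wrist force passes 120 N, or if a joint passes its speed limit or range.

## Robot

A 6-joint arm with a two-finger parallel gripper is mounted at the origin on a cart in front of the work surface, level with it; the furniture and walls round the work are solid. World frame = base frame: x ahead of the robot, y to its left, z up, the work surface at z = 0. Lengths are in m, angles in degrees, forces in N, time in s.
With the tool pointing down it reaches from about 0.25 to 0.725 m from the base axis. Payload 9.7 kg.
Tool frame: the origin (TCP) lies between the finger pads; the fingertips stand 25 mm ahead of it and the grasp point (between the pads) lies 6 mm ahead of it; z points along the fingers, y is the line along which they close (so a half turn about z gives the same grasp; the last joint's range is limited). The gripper opens to 85 mm and grips with 20 to 120 N. Pads are 22 mm wide; open, the fingers measure 114 mm over their backs; the gripper's body (76 mm by 85 mm) begins 54 mm behind the grasp point. The pads swing forward as they close: fully open they stand 13 mm farther back than shut.
Start: joints at [-63.541, 4.979, 10.078, 95.1, 0, 90], TCP at [0.245, -0.492, 0.256] pointing down, gripper open.
Joint ranges: [-179.16, 179.16], [-48.56, 103.87], [-65.8, 70.77], [-126.05, 130.52], [-82.76, 87.17], [-180, 180]. Speed limits (degrees/s): [127.2, 127.2, 147.25, 180, 180, 180].

## Interface

Orientations are given as [roll, pitch, yaw] about the fixed x, y, z axes, in that order (R = Rz(yaw) Ry(pitch) Rx(roll)).
In Python, from workcell import bot, camrig, telemetry gives the robot as it stands (bot), with the cameras (camrig) and the readings (telemetry).
- The arm moves only by the shell command python3 drive.py [FORCE], which reads ROWS from standard input. ROWS is a JSON object with one list for each field, all of the same length, 1 to 5, a row being the entries at one place: tx, ty, tz (the shift in m), yaw (a turn about the tool's z in degrees), aperture (the finger opening in m); each row is the pose to reach, as a shift and turn from the pose commanded when the command began, along the tool's axes at that moment; what a row does not reach only later rows make up. A row lasts 1/12 s, in which the tool goes at most 0.0417 m and 7.16 degrees, less where a joint would pass 70% of its speed; a pose out of reach is approached as far as the arm can. The fingers move at their own pace and stop on an object; FORCE is the grip in N (left out, the last holds). Time passes only in rows, so rows that do not move let the fingers close. It prints the time, the measured TCP pose, the force, the opening and the grip force at its end. Input that does not fit is refused with a message, and nothing moves.
- telemetry.get_obs(): the state, without advancing time (a new reading comes with each control period).
- camrig.camera(name): name is "scene" or "top" or "wrist"; returns the picture (384x512x3 uint8, blue, green, red); there is no depth.
- camrig.camera_info(name): a dict with "mtx" (3x3 intrinsics, pixels), "extrinsics" (4x4, takes a point from camera to world coordinates). Camera axes: x right, y down, z forward; pixel columns grow to the right and rows downward; lengths in m; the calibration is good to about 2 mm. A picture is of the moment at which its call begins: read the wrist's pose just before it. camera_info takes no time and is no camera call; for the wrist camera it gives the pose at the moment of the call.
- bot.job_done(): hands the job in; it is judged then, once.
The state is a dict: "time": time; "q": joint angles; "qd": joint speeds; "joint_efforts": joint torques, N m; "ee_pos": TCP position; "tcp_rot": TCP orientation; "wrist_force": force on the tool from outside, world axes, zero at the start; "torque": the same for the moment, N m; "opening": finger opening in m; "grasp_force": force on a finger pad.
Only numpy, scipy, OpenCV 4.12 (cv2) and the standard library are available. Lean on these libraries where they do the work, as an engineer would, in place of code of your own. Each camera call takes 0.05 s, during which the arm holds its last target. There are 200 camera calls.

## Working session

There is one attempt and no reset: what is moved stays moved. The work goes in short steps, Python scripts to look and compute and a shell command to move; the robot and the scene stay as the last step left them, time stands still between calls to the robot, and variables do not carry over. Pictures are saved under pics/ and viewed, at most 10 in all, crops included, and the job is handed in when it is done.

```bash
ls; mkdir -p pics
python3 - <<'E'
from workcell import bot, camrig, telemetry
import cv2,numpy as np
a=camrig.camera("scene");b=camrig.camera("top")
cv2.imwrite("pics/a.png",a);cv2.imwrite("pics/b.png",b)
for n in("scene","top","wrist"):
    i=camrig.camera_info(n);print(n,np.round(i["mtx"],1).tolist(),np.round(i["extrinsics"],3).tolist())
o=telemetry.get_obs();print(o)
E
```

```text
drive.py
pics
workcell.py
scene [[436.2, 0.0, 244.6], [0.0, 436.2, 185.7], [0.0, 0.0, 1.0]] [[-0.464, -0.422, 0.779, -0.507], [-0.886, 0.206, -0.416, 0.559], [0.015, -0.883, -0.469, 0.692], [0.0, 0.0, 0.0, 1.0]]
top [[445.8, 0.0, 256.8], [0.0, 445.8, 188.7], [0.0, 0.0, 1.0]] [[0.028, -0.979, 0.201, 0.246], [-1.0, -0.028, 0.007, -0.004], [-0.002, -0.201, -0.98, 1.331], [0.0, 0.0, 0.0, 1.0]]
wrist [[321.0, 0.0, 252.1], [0.0, 321.0, 188.5], [0.0, 0.0, 1.0]] [[0.445, -0.858, -0.258, 0.311], [-0.896, -0.426, -0.128, -0.46], [0.0, 0.288, -0.958, 0.372], [0.0, 0.0, 0.0, 1.0]]
{'time': 0.1, 'q': array([-6.35411860e+01,  5.00878477e+00,  1.00408922e+01,  9.50984175e+01,
       -1.06879275e-03,  9.00007798e+01]), 'qd': array([-0.00653089, -0.15604074,  0.07951732, -0.00847617, -0.06792573,
        0.07355985]), 'joint_efforts': array([ 9.37281493e-05, -5.21559262e+01,  4.65652835e+01,  1.59762689e-02,
        7.59338354e-05,  1.50394027e-05]), 'ee_pos': array([ 0.2449812 , -0.49225295,  0.25566292]), 'tcp_rot': array([-1.79933690e+02,  1.06969449e-03,  2.64580355e+01]), 'wrist_force': array([ 0.32563177, -0.85707854, -0.83559423]), 'torque': array([-0.02217992, -0.03684148, -0.02825328]), 'grasp_force': 0.0, 'opening': 0.08498699712932913}
```

View pics/a.png

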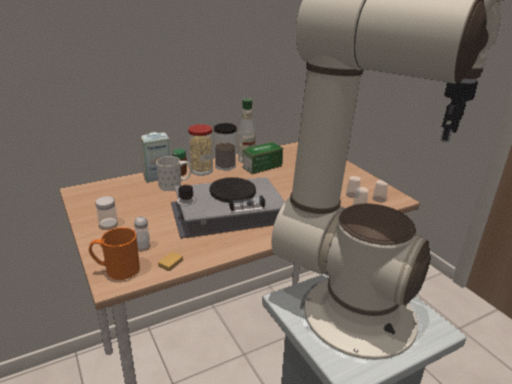

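View pics/b.png

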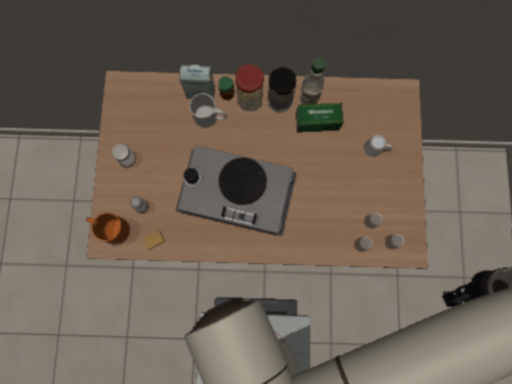

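The scene view shows the knob at about (186,193), with the level facing the robot. In the top view the knob is at (192,176), the kettle base at (243,181) and the level at (239,215), between end blocks at about (224,211) and (254,219).

```bash
cat > h.py <<'E'
from workcell import bot, camrig, telemetry
import cv2,numpy as np
def ray(name,p,z):
    i=camrig.camera_info(name);E=np.array(i["extrinsics"]);d=E[:3,:3]@np.linalg.inv(i["mtx"])@[p[0],p[1],1]
    return E[:3,3]+d*(z-E[2,3])/d[2]
def pix(name,P):
    i=camrig.camera_info(name);E=np.array(i["extrinsics"]);c=np.array(i["mtx"])@(E[:3,:3].T@(np.array(P)-E[:3,3]));return c[:2]/c[2]
E
python3 - <<'E'
from h import *
for n,f,box in(("top","pics/b.png",(170,150,310,240)),("scene","pics/a.png",(160,170,300,240))):
    g=cv2.cvtColor(cv2.imread(f),cv2.COLOR_BGR2GRAY)
    x0,y0,x1,y1=box
    m=((g[y0:y1,x0:x1]<45)*255).astype(np.uint8)
    k,l,s,c=cv2.connectedComponentsWithStats(m)
    for j in range(1,k):
        if s[j,4]>15: print(n,s[j]+np.array([x0,y0,0,0,0]),c[j]+[x0,y0])
# top: knob
a=cv2.imread("pics/b.png");t=cv2.resize(a[140:240,165:315],None,fx=5,fy=5,interpolation=2)
s=cv2.imread("pics/a.png");u=cv2.resize(s[170:240,160:310],None,fx=5,fy=5,interpolation=2)
cv2.imwrite("pics/c.png",cv2.resize(np.vstack([t[:,:],u])[:,:],None,fx=.7,fy=.7))
E
```

```text
top [ 219  158   47   46 1703] [242.20669407 180.752202  ]
top [185 169  13  14 153] [191.06535948 175.51633987]
top [222 207   4  10  22] [223.27272727 211.59090909]
top [253 215   4   9  18] [254.22222222 218.88888889]
scene [211 179  44  31 330] [228.63636364 192.86363636]
scene [179 186  13  13 145] [185.36551724 192.04137931]
scene [261 199   3   8  19] [262.21052632 202.26315789]
```

View pics/c.png

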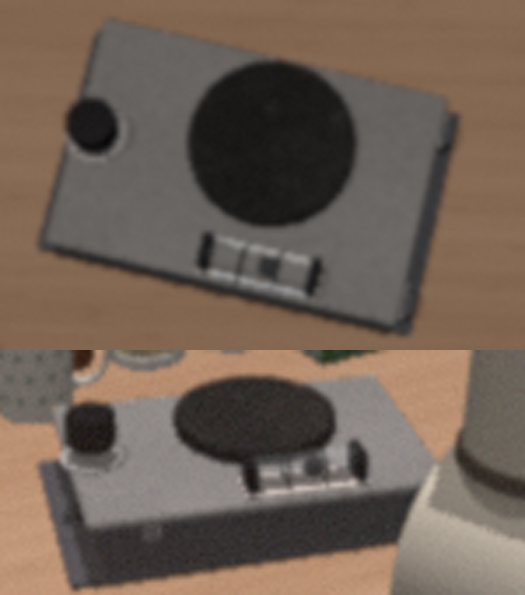

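The enlarged crop shows the knob at the left on its washer. The ball sits right of the marks, towards the hinge, as expected while the frame is still up.

Run:
```python
from h import *
from scipy.optimize import least_squares
K=[ray("top",(191.07,175.5),z) for z in(.09,.10)];print(K)
print("scene",[ray("scene",(185.4,192.0),z) for z in(.08,.085,.09)])
B=ray("top",(242.2,180.75),.073);e1=ray("top",(223.3,211.6),.072);e2=ray("top",(254.2,218.9),.072)
print("base",B,"blocks",e1,e2,np.linalg.norm(e1-e2));m=(e1+e2)/2
d=(e1-e2)[:2];d/=np.linalg.norm(d);print("y axis yaw",np.degrees(np.arctan2(d[1],d[0])))
k=ray("top",(191.07,175.5),.09)[:2];v=k-m[:2];print("knob from level along",v@d,"across",v@[d[1],-d[0]]); v=k-B[:2];print(v@d,v@[d[1],-d[0]])
```

```text
[array([0.53365709, 0.19400518, 0.09      ]), array([0.53134094, 0.19240787, 0.1       ])]
scene [array([0.54939582, 0.18941628, 0.08      ]), array([0.54075847, 0.19243754, 0.085     ]), array([0.53212111, 0.1954588 , 0.09      ])]
base [0.52616898 0.04799306 0.073     ] blocks [0.43474353 0.09879029 0.072     ] [0.41626681 0.01003305 0.072     ] 0.09066000045773234
y axis yaw 78.24060096888891
knob from level along 0.1587053412485781 across 0.07743255068312851
0.1444737144495115 -0.022426662601285088
```

```bash
cat > go.py <<'E'
# print tool-axis shift to a world target
from h import *
import sys
from scipy.spatial.transform import Rotation as R
o=telemetry.get_obs();T=np.array([float(v) for v in sys.argv[1:4]])
r=R.from_euler("xyz",o["tcp_rot"],degrees=True)
print("shift",np.round(r.inv().apply(T-o["ee_pos"]),4),"rot",np.round(o["tcp_rot"],2),"q",np.round(o["q"],1),"F",np.round(o["wrist_force"],1),"tz",np.round(o["torque"],2),"t",o["time"])
E
echo '{"tx":[0.03, 0.06, 0.09, 0.12, 0.15], "ty":[-0.026, -0.052, -0.078, -0.104, -0.13], "tz":[0, 0, 0, 0, 0], "yaw":[-7, -14, -21, -28, -35], "aperture":[0.085, 0.085, 0.085, 0.085, 0.085]}' | python3 drive.py
python3 go.py .533 .194 .2
```

```text
time: 0.52
ee_pos: [0.3215, -0.3075, 0.2559]
tcp_rot: [-180.0, -0.0, 61.8]
wrist_force: [1.3, 0.4, 0.8]
opening: 0.0849
grasp_force: 0.0
shift [ 0.5418 -0.0509  0.056 ] rot [-1.7998e+02 -1.0000e-02  6.1760e+01] q [-43.7  -9.3  -3.8  95.5   0.   74.5] F [1.3 0.4 0.8] tz [ 0.01 -0.11 -0.02] t 0.5167
```

```bash
echo '{"tx":[0.04, 0.08, 0.12, 0.16, 0.2], "ty":[-0.004, -0.008, -0.012, -0.016, -0.019], "tz":[0.004, 0.008, 0.012, 0.016, 0.02], "yaw":[-7, -14, -21, -28, -35], "aperture":[0.085, 0.085, 0.085, 0.085, 0.085]}' | python3 drive.py >/dev/null
python3 go.py .533 .194 .2
```

```text
shift [0.2985 0.1691 0.0361] rot [1.7999e+02 1.0000e-02 9.6790e+01] q [-17.  -13.3  -9.4  93.9  -0.   66.2] F [ 0.8 -0.5  0.1] tz [-0.02 -0.01 -0.02] t 0.9333
```

```bash
echo '{"tx":[0.035, 0.07, 0.105, 0.14, 0.175], "ty":[0.02, 0.04, 0.06, 0.08, 0.1], "tz":[0.004, 0.008, 0.012, 0.016, 0.02], "yaw":[-7, -14, -21, -28, -35], "aperture":[0.085, 0.085, 0.085, 0.085, 0.085]}' | python3 drive.py >/dev/null
python3 go.py .533 .194 .2
```

```text
shift [0.0625 0.1268 0.0159] rot [-180.      0.    131.82] q [ 7.5 -4.7 -4.1 90.6 -0.  55.6] F [ 0.2 -0.1 -0.2] tz [-0.08 -0.02 -0.01] t 1.35
```

```bash
echo '{"tx":[0.016, 0.032, 0.048, 0.0625, 0.0625], "ty":[0.032, 0.064, 0.096, 0.1268, 0.1268], "tz":[0.004, 0.008, 0.012, 0.016, 0.016], "yaw":[-7, -14, -21, -25, -25], "aperture":[0.085, 0.085, 0.085, 0.085, 0.085]}' | python3 drive.py >/dev/null
python3 go.py .533 .194 .2
python3 - <<'E'
from h import *
w=camrig.camera("wrist");t=camrig.camera("top")
g=cv2.cvtColor(w,cv2.COLOR_BGR2GRAY)
k,l,s,c=cv2.connectedComponentsWithStats((g<45).astype(np.uint8))
for j in range(1,k):
    if s[j,4]>300: print(s[j],c[j],ray("wrist",c[j],.1))
print("expect",pix("wrist",[.533,.194,.1]))
cv2.imwrite("pics/d.png",np.hstack([w,t[120:,130:330]][:1]));
cv2.imwrite("pics/d.png",np.hstack([w,cv2.resize(t[140:268,150:246],(288,384))]))
E
```

```text
shift [ 0.0006 -0.0024 -0.0023] rot [-1.7996e+02 -1.3000e-01  1.5692e+02] q [20.1  6.9  5.7 88.9  0.1 43.2] F [ 1.2 -0.3  0.4] tz [-0.02 -0.   -0.  ] t 1.7667
[ 60 101  36  40 723] [ 79.81051176 118.9253112 ] [0.43582904 0.11024012 0.1       ]
[    0   167   512   217 35712] [247.54021057 334.32927307] [0.63763222 0.14237751 0.1       ]
[ 222  167   57   61 2638] [250.23123578 197.52198635] [0.5307506  0.19148604 0.1       ]
[ 57 180  30  36 311] [ 69.96141479 197.98713826] [0.48007071 0.07399767 0.1       ]
[100 205  41  38 402] [120.05223881 226.71641791] [0.51346649 0.09537682 0.1       ]
expect [254.74501396 198.93978298]
```

View pics/d.png

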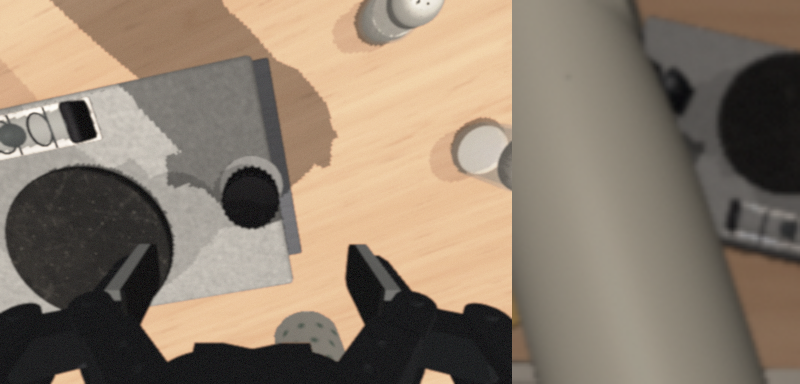

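The wrist view shows the knob top at about (250,198), centred between the fingers. The top view still shows the level clear of the arm. I'll descend onto the knob at about (0.531, 0.192).

```bash
python3 go.py .531 .192 .093
```

```text
shift [ 0.0018 -0.0012  0.106 ] rot [-1.7990e+02 -9.0000e-02  1.5655e+02] q [19.8  6.6  5.5 89.  -0.  43.3] F [-0.1  0.4  0.2] tz [-0.01 -0.01  0.01] t 1.8667
```

```bash
echo '{"tx":[0.001, 0.002, 0.002, 0.002, 0.002], "ty":[-0.001, -0.001, -0.001, -0.001, -0.001], "tz":[0.03, 0.06, 0.085, 0.106, 0.106], "yaw":[0, 0, 0, 0, 0], "aperture":[0.085, 0.085, 0.085, 0.085, 0.085]}' | python3 drive.py
python3 go.py .531 .192 .093
echo '{"tx":[0, 0, 0, 0, 0], "ty":[0, 0, 0, 0, 0], "tz":[0, 0, 0, 0, 0], "yaw":[0, 0, 0, 0, 0], "aperture":[0.03, 0.03, 0.03, 0.03, 0.03]}' | python3 drive.py 50;python3 go.py .531 .192 .093
```

```text
time: 2.28
ee_pos: [0.529, 0.1895, 0.0901]
tcp_rot: [-179.7, -0.3, 156.3]
wrist_force: [-0.1, -0.1, 0.1]
opening: 0.085
grasp_force: 0.0
shift [-0.0008  0.0031 -0.0029] rot [-179.74   -0.26  156.34] q [19.7  7.  -6.1 77.3 -0.  43.4] F [-0.1 -0.1  0.1] tz [0.01 0.06 0.  ] t 2.2833
time: 2.7
ee_pos: [0.5337, 0.1943, 0.0977]
tcp_rot: [179.5, 0.2, 156.5]
wrist_force: [4.0, 14.4, 5.0]
opening: 0.0388
grasp_force: 50.2
shift [ 0.0015 -0.0032  0.0047] rot [1.7947e+02 1.7000e-01 1.5654e+02] q [19.9  6.8 -5.5 77.2  0.3 43.4] F [ 4.  14.4  5. ] tz [ 2.72 -0.71  0.02] t 2.7
```

```bash
echo '{"tx":[0, 0, 0, 0], "ty":[0.0015, 0.003, 0.003, 0.003], "tz":[0, 0, 0, 0], "yaw":[0, 0, 0, 0], "aperture":[0.03, 0.03, 0.03, 0.03]}' | python3 drive.py 70;python3 go.py .531 .192 .093
```

```text
time: 3.03
ee_pos: [0.5338, 0.1949, 0.0959]
tcp_rot: [179.8, 0.1, 156.5]
wrist_force: [4.1, 5.1, 5.6]
opening: 0.0383
grasp_force: 70.1
shift [ 0.0014 -0.0038  0.0029] rot [1.7983e+02 1.3000e-01 1.5648e+02] q [20.   7.2 -5.3 77.3  0.  43.6] F [4.1 5.1 5.6] tz [ 0.72 -0.5   0.16] t 3.0333
```

```bash
echo '{"tx":[-0.0005, -0.001, -0.001, -0.001], "ty":[0.0005, 0.001, 0.001, 0.001], "tz":[0.001, 0.002, 0.003, 0.003], "yaw":[0, 0, 0, 0], "aperture":[0.03, 0.03, 0.03, 0.03]}' | python3 drive.py|egrep 'ee_pos|wrist'
for i in 1 2 3; do :; done
echo '{"tx":[0, 0, 0, 0], "ty":[0, 0, 0, 0], "tz":[0.001, 0.002, 0.003, 0.003], "yaw":[0, 0, 0, 0], "aperture":[0.03, 0.03, 0.03, 0.03]}' | python3 drive.py|egrep 'ee_pos|wrist'
echo '{"tx":[0, 0, 0, 0], "ty":[0, 0, 0, 0], "tz":[0.001, 0.002, 0.003, 0.003], "yaw":[0, 0, 0, 0], "aperture":[0.03, 0.03, 0.03, 0.03]}' | python3 drive.py|egrep 'ee_pos|wrist'
```

```text
ee_pos: [0.534, 0.1953, 0.0926]
wrist_force: [-2.8, 4.7, 10.7]
ee_pos: [0.5341, 0.1956, 0.0903]
wrist_force: [-4.4, 8.6, 14.8]
ee_pos: [0.5343, 0.196, 0.0884]
wrist_force: [-6.6, 7.1, 19.4]
```

```bash
echo '{"tx":[-0.001, -0.001, -0.001, -0.001, -0.001], "ty":[0, 0.001, 0.001, 0.001, 0.001], "tz":[0.001, 0.002, 0.003, 0.003, 0.003], "yaw":[0, 0, 0, 0, 0], "aperture":[0.03, 0.03, 0.03, 0.03, 0.03]}' | python3 drive.py|egrep 'ee_pos|wrist'
echo '{"tx":[0, 0, 0, 0, 0], "ty":[0, 0, 0, 0, 0], "tz":[0.001, 0.002, 0.003, 0.003, 0.003], "yaw":[0, 0, 0, 0, 0], "aperture":[0.03, 0.03, 0.03, 0.03, 0.03]}' | python3 drive.py|egrep 'ee_pos|wrist|tcp'
python3 - <<'E'
from h import *
t=camrig.camera("top");s=camrig.camera("scene")
print(np.round(telemetry.get_obs()["torque"],2))
cv2.imwrite("pics/e.png",np.vstack([cv2.resize(t[195:235,205:275],(525,300),interpolation=2),cv2.resize(s[180:220,220:290],(525,300),interpolation=2)]))
E
```

```text
ee_pos: [0.5346, 0.1962, 0.0875]
wrist_force: [-18.9, 3.1, 40.3]
ee_pos: [0.5349, 0.1962, 0.0869]
tcp_rot: [179.7, 0.1, 156.5]
wrist_force: [-26.5, 0.9, 56.0]
[-1.16  5.42  0.22]
```

View pics/e.png

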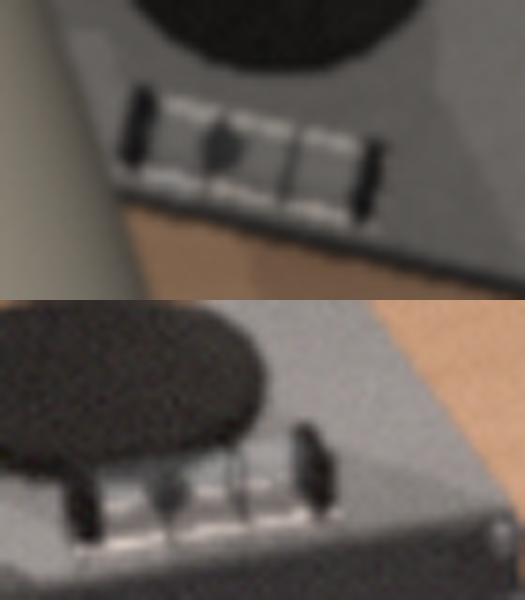

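Top view: the ball is at (222,147) in the crop, between end blocks at 140 and 370, so about 12 mm towards the knob. The force now climbs steeply, from 19 to 56 N over 1.5 mm, so the frame is seated. I'll ease the push and turn clockwise, rising with the thread.

```bash
echo '{"tx":[0.001, 0.002, 0.002], "ty":[0, 0, 0], "tz":[-0.001, -0.002, -0.002], "yaw":[0, 0, 0], "aperture":[0.03, 0.03, 0.03]}' | python3 drive.py|egrep 'ee_pos|wrist'
echo '{"tx":[0, 0, 0, 0], "ty":[0, 0, 0, 0], "tz":[-0.0005, -0.001, -0.0015, -0.0015], "yaw":[5, 10, 15, 15], "aperture":[0.03, 0.03, 0.03, 0.03]}' | python3 drive.py|egrep 'ee_pos|wrist|tcp|time'
python3 go.py .531 .192 .093
```

```text
ee_pos: [0.5344, 0.1963, 0.0875]
wrist_force: [-12.2, -2.4, 40.8]
time: 5.55
ee_pos: [0.5345, 0.1963, 0.089]
tcp_rot: [179.7, 0.2, 141.2]
wrist_force: [-12.1, -1.9, 40.4]
shift [ 0.     -0.0055 -0.004 ] rot [179.7    0.2  141.16] q [20.2  7.3 -5.9 76.4 -0.  59. ] F [-12.1  -1.9  40.4] tz [-1.07  2.7   0.02] t 5.55
```

```bash
echo '{"tx":[0, 0, 0, 0, 0], "ty":[0, 0, 0, 0, 0], "tz":[-0.0006, -0.0012, -0.0018, -0.0024, -0.003], "yaw":[6, 12, 18, 24, 30], "aperture":[0.03, 0.03, 0.03, 0.03, 0.03]}' | python3 drive.py|egrep 'wrist'
echo '{"tx":[0, 0, 0, 0, 0], "ty":[0, 0, 0, 0, 0], "tz":[0, 0, 0, 0, 0], "yaw":[0, 0, 0, 0, 0], "aperture":[0.03, 0.03, 0.03, 0.03, 0.03]}' | python3 drive.py|egrep 'ee_pos|wrist|tcp|time'
cat > ball.py <<'E'
# ball place along the tube from a view: dark spots in the strip along the line of the end blocks
from h import *
import sys
K=np.array([.5325,.194]);d=np.array([np.cos(np.radians(78.24)),np.sin(np.radians(78.24))]);n=np.array([d[1],-d[0]])
L=K-.160*d-.078*n
for name in("top","scene"):
    g=cv2.cvtColor(camrig.camera(name),cv2.COLOR_BGR2GRAY).astype(np.float32)
    u=np.arange(-60,61,1)/1000.;P=[]
    for h in(-3,-1.5,0,1.5,3):
        P.append([pix(name,[*(L+s*d+h/1000*n),.068]) for s in u])
    P=np.float32(P);v=cv2.remap(g,P[...,0].copy(),P[...,1].copy(),cv2.INTER_LINEAR).mean(0)
    print(name,"\n"," ".join(f"{int(1000*a)}:{int(b)}" for a,b in zip(u[::2],v[::2])))
E
python3 - <<'E'
from workcell import bot, camrig, telemetry
E
python3 ball.py
```

```text
wrist_force: [-10.0, -4.2, 38.8]
time: 6.38
ee_pos: [0.5348, 0.1962, 0.0919]
tcp_rot: [179.6, 0.0, 111.4]
wrist_force: [-10.4, -2.8, 38.5]
top 
 -60:87 -58:86 -56:86 -54:86 -52:84 -50:79 -48:67 -46:48 -44:31 -42:30 -40:40 -38:60 -36:79 -34:92 -32:96 -30:97 -28:98 -26:98 -24:98 -22:97 -20:96 -18:94 -16:86 -14:77 -12:73 -10:80 -8:89 -6:91 -4:86 -2:74 0:61 2:51 4:47 6:46 8:47 10:49 12:53 14:56 16:59 18:64 20:75 22:87 24:94 26:96 28:97 30:97 32:97 34:96 36:95 38:90 40:80 42:65 44:46 46:33 48:27 50:33 52:51 54:73 56:90 58:98 60:100
scene 
 -60:132 -58:131 -56:130 -54:124 -52:103 -50:70 -48:45 -46:33 -44:34 -42:38 -40:44 -38:56 -36:85 -34:115 -32:142 -30:151 -28:152 -26:148 -24:144 -22:137 -20:130 -18:122 -16:120 -14:122 -12:119 -10:113 -8:112 -6:122 -4:113 -2:94 0:72 2:59 4:54 6:56 8:57 10:64 12:75 14:93 16:107 18:117 20:111 22:116 24:128 26:134 28:145 30:155 32:157 34:155 36:149 38:131 40:94 42:57 44:29 46:29 48:28 50:28 52:46 54:75 56:105 58:126 60:135
```

```bash
echo '{"tx":[0, 0, 0, 0, 0], "ty":[0, 0, 0, 0, 0], "tz":[0, 0, 0, 0, 0], "yaw":[0, 0, 0, 0, 0], "aperture":[0.03, 0.03, 0.03, 0.03, 0.03]}' | python3 drive.py >/dev/null
echo '{"tx":[0, 0, 0, 0, 0], "ty":[0, 0, 0, 0, 0], "tz":[0, 0, 0, 0, 0], "yaw":[0, 0, 0, 0, 0], "aperture":[0.03, 0.03, 0.03, 0.03, 0.03]}' | python3 drive.py|egrep 'ee_pos|wrist|tcp|time'
python3 ball.py|cut -c 100-400
python3 - <<'E'
from h import *
t=camrig.camera("top");s=camrig.camera("scene")
cv2.imwrite("pics/f.png",np.vstack([cv2.resize(t[195:235,205:275],(525,300),interpolation=2),cv2.resize(s[180:220,220:290],(525,300),interpolation=2)]))
E
```

```text
time: 7.32
ee_pos: [0.5348, 0.1962, 0.0919]
tcp_rot: [179.6, 0.0, 111.4]
wrist_force: [-9.9, -3.2, 38.3]

-32:97 -30:97 -28:97 -26:97 -24:98 -22:97 -20:96 -18:93 -16:86 -14:77 -12:73 -10:79 -8:88 -6:87 -4:78 -2:64 0:53 2:48 4:47 6:46 8:48 10:54 12:61 14:66 16:67 18:68 20:76 22:87 24:94 26:96 28:97 30:97 32:97 34:97 36:96 38:91 40:81 42:65 44:46 46:33 48:27 50:34 52:51 54:72 56:90 58:98 60:100

4:115 -32:143 -30:150 -28:150 -26:146 -24:141 -22:136 -20:130 -18:120 -16:118 -14:120 -12:116 -10:111 -8:111 -6:119 -4:105 -2:81 0:62 2:54 4:53 6:57 8:60 10:67 12:78 14:95 16:107 18:114 20:109 22:115 24:128 26:137 28:146 30:155 32:158 34:155 36:148 38:132 40:95 42:58 44:31 46:26 48:27 50:34 52:50 54:
```

View pics/f.png

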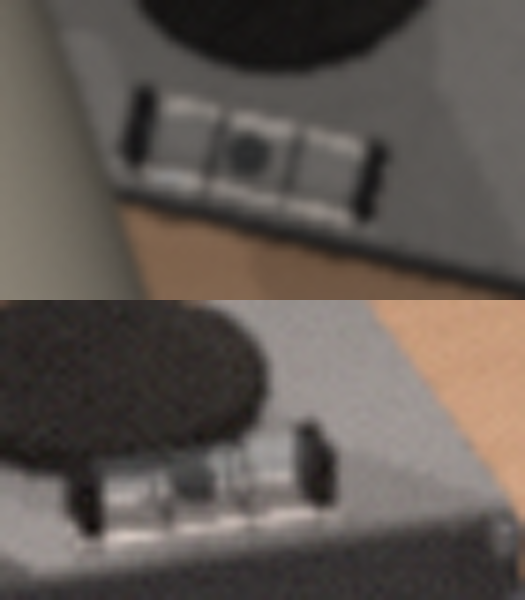

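Top crop: the ball is at x≈249, between marks at 213 and 292, so about 1.5–2 mm towards the knob. It needs another 8° or so.

```bash
echo '{"tx":[0, 0, 0, 0, 0], "ty":[0, 0, 0, 0, 0], "tz":[-0.0004, -0.0008, -0.0008, -0.0008, -0.0008], "yaw":[4, 8, 8, 8, 8], "aperture":[0.03, 0.03, 0.03, 0.03, 0.03]}' | python3 drive.py|egrep 'wrist|tcp'
for i in 1; do echo '{"tx":[0, 0, 0, 0, 0], "ty":[0, 0, 0, 0, 0], "tz":[0, 0, 0, 0, 0], "yaw":[0, 0, 0, 0, 0], "aperture":[0.03, 0.03, 0.03, 0.03, 0.03]}' | python3 drive.py ; done >/dev/null
echo '{"tx":[0, 0, 0, 0, 0], "ty":[0, 0, 0, 0, 0], "tz":[0, 0, 0, 0, 0], "yaw":[0, 0, 0, 0, 0], "aperture":[0.03, 0.03, 0.03, 0.03, 0.03]}' | python3 drive.py >/dev/null
echo '{"tx":[0, 0, 0, 0, 0], "ty":[0, 0, 0, 0, 0], "tz":[0, 0, 0, 0, 0], "yaw":[0, 0, 0, 0, 0], "aperture":[0.03, 0.03, 0.03, 0.03, 0.03]}' | python3 drive.py >/dev/null
echo '{"tx":[0, 0, 0, 0, 0], "ty":[0, 0, 0, 0, 0], "tz":[0, 0, 0, 0, 0], "yaw":[0, 0, 0, 0, 0], "aperture":[0.03, 0.03, 0.03, 0.03, 0.03]}' | python3 drive.py|egrep 'ee_pos|wrist|tcp|time'
python3 ball.py|cut -c 100-400
python3 - <<'E'
from h import *
t=camrig.camera("top");s=camrig.camera("scene")
cv2.imwrite("pics/g.png",np.vstack([cv2.resize(t[195:235,205:275],(525,300),interpolation=2),cv2.resize(s[180:220,220:290],(525,300),interpolation=2)]))
E
```

```text
tcp_rot: [179.6, -0.0, 103.4]
wrist_force: [-9.2, -3.7, 38.2]
time: 9.6
ee_pos: [0.5349, 0.1962, 0.0927]
tcp_rot: [179.6, -0.0, 103.4]
wrist_force: [-9.7, -3.8, 37.5]

-32:96 -30:97 -28:98 -26:97 -24:98 -22:98 -20:97 -18:93 -16:86 -14:77 -12:73 -10:78 -8:84 -6:80 -4:69 -2:56 0:48 2:46 4:47 6:49 8:55 10:65 12:75 14:78 16:76 18:74 20:79 22:87 24:94 26:96 28:97 30:97 32:97 34:97 36:95 38:91 40:80 42:65 44:46 46:33 48:27 50:34 52:51 54:73 56:91 58:98 60:100

4:113 -32:142 -30:151 -28:152 -26:148 -24:143 -22:134 -20:122 -18:109 -16:108 -14:113 -12:110 -10:101 -8:93 -6:88 -4:77 -2:63 0:57 2:54 4:54 6:58 8:70 10:86 12:99 14:106 16:110 18:113 20:108 22:115 24:126 26:131 28:134 30:139 32:149 34:153 36:150 38:135 40:97 42:58 44:30 46:26 48:27 50:32 52:55 54:84
```

View pics/g.png

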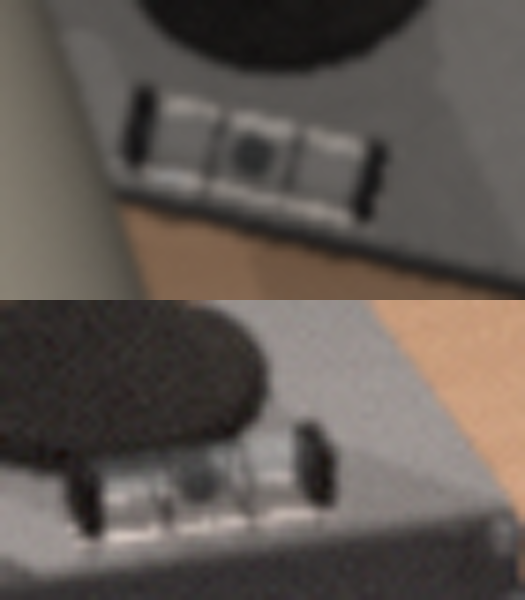

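The ball is at x≈252, between marks at 213 and 292, so about 0.6 mm off. One last 3° trim, then I'll check that it's at rest.

```bash
echo '{"tx":[0, 0, 0, 0, 0], "ty":[0, 0, 0, 0, 0], "tz":[-0.0003, -0.0003, -0.0003, -0.0003, -0.0003], "yaw":[3, 3, 3, 3, 3], "aperture":[0.03, 0.03, 0.03, 0.03, 0.03]}' | python3 drive.py>/dev/null
echo '{"tx":[0, 0, 0, 0, 0], "ty":[0, 0, 0, 0, 0], "tz":[0, 0, 0, 0, 0], "yaw":[0, 0, 0, 0, 0], "aperture":[0.03, 0.03, 0.03, 0.03, 0.03]}' | python3 drive.py >/dev/null
echo '{"tx":[0, 0, 0, 0, 0], "ty":[0, 0, 0, 0, 0], "tz":[0, 0, 0, 0, 0], "yaw":[0, 0, 0, 0, 0], "aperture":[0.03, 0.03, 0.03, 0.03, 0.03]}' | python3 drive.py >/dev/null
echo '{"tx":[0, 0, 0, 0, 0], "ty":[0, 0, 0, 0, 0], "tz":[0, 0, 0, 0, 0], "yaw":[0, 0, 0, 0, 0], "aperture":[0.03, 0.03, 0.03, 0.03, 0.03]}' | python3 drive.py >/dev/null
python3 ball.py|head -2|tail -1|cut -c 170-320
echo '{"tx":[0, 0, 0, 0, 0], "ty":[0, 0, 0, 0, 0], "tz":[0, 0, 0, 0, 0], "yaw":[0, 0, 0, 0, 0], "aperture":[0.03, 0.03, 0.03, 0.03, 0.03]}' | python3 drive.py
python3 ball.py|head -2|tail -1|cut -c 170-320
```

```text
-12:72 -10:76 -8:79 -6:72 -4:61 -2:52 0:47 2:46 4:47 6:49 8:57 10:67 12:77 14:79 16:76 18:73 20:79 22:87 24:94 26:96 28:97 30:97 32:97 34:97 36:96 38:9
time: 11.98
ee_pos: [0.5349, 0.1961, 0.093]
tcp_rot: [179.6, -0.0, 100.4]
wrist_force: [-10.4, -4.2, 38.8]
opening: 0.0385
grasp_force: 74.6
-12:73 -10:76 -8:79 -6:72 -4:61 -2:52 0:48 2:46 4:47 6:50 8:57 10:67 12:76 14:79 16:76 18:73 20:79 22:87 24:94 26:97 28:97 30:97 32:97 34:97 36:95 38:9
```

```bash
python3 -c "
from workcell import bot, camrig, telemetry
print(bot.job_done())"
```

```text
the job is handed in; nothing more can be done
None
```

The job is handed in: the stand is held down on its stop with about 39 N, the knob was turned about 56° clockwise, and the ball is at rest midway between its marks; the other things on the table were not touched.

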